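# Put the bucking bars back in their labelled bays

## Task

Two steel bucking bars have been left lying on the sheet-metal bench. Put each one back into the rack bay whose roof label shows its outline: slide it in flat from the front, shank first under the low roof, straight and fully home against the back stop, its head left outside. Leave the T-shaped bar in its bay, and the other tools and containers where they are.

Things in the scene. Friction and masses are not known exactly. Their poses are not given: they have to be found in the camera images.
- bar_foot: dark steel bar lying flat on the bench, 22 mm thick, 0.5 to 0.8 kg: straight shank 26 mm wide, 95 mm long, with a one-sided head like an L (x -35 to 0 mm, y -13 to +43). Origin: underside, shank centre line, where shank and head join; x along the shank to its free end (x = +95), z up. Balances 18 mm from the origin along +x
- bar_round: dark steel bar lying flat on the bench, 22 mm thick, 0.5 to 0.8 kg: straight shank 26 mm wide, 95 mm long, with a round disc head, 54 mm across, centred at x = -25 mm. Origin: underside, shank centre line, where shank and head join; x along the shank to its free end (x = +95), z up. Balances 18 mm from the origin along +x
- bar_tee: dark steel bar lying flat on the bench, 22 mm thick, 0.5 to 0.8 kg: straight shank 26 mm wide, 95 mm long, with a crosspiece head like a T (x -35 to 0 mm, y -33 to +33). Origin: underside, shank centre line, where shank and head join; x along the shank to its free end (x = +95), z up. Balances 18 mm from the origin along +x. Already home in its bay
- bay_foot: fixed plywood bay, empty slot open at the front; roof label: raised dark outline, 0.65 size, of the L-shaped bar, head towards the mouth. Slot 36 mm wide, 36 high, 55 deep from mouth to back stop, floor is the bench. Origin: on the bench, centre of the mouth; x into the slot, z up. Bar fully home: its origin at x = -40 mm, y = 0 here, its x along this x, head outside
- bay_round: fixed plywood bay, empty slot open at the front; roof label: raised dark outline, 0.65 size, of the round-headed bar, head towards the mouth. Slot 36 mm wide, 36 high, 55 deep from mouth to back stop, floor is the bench. Origin: on the bench, centre of the mouth; x into the slot, z up. Bar fully home: its origin at x = -40 mm, y = 0 here, its x along this x, head outside
- bay_tee: fixed plywood bay, slot holding the T bar, open at the front; roof label: raised dark outline, 0.65 size, of the T-shaped bar, head towards the mouth. Slot 36 mm wide, 36 high, 55 deep from mouth to back stop, floor is the bench. Origin: on the bench, centre of the mouth; x into the slot, z up. Bar fully home: its origin at x = -40 mm, y = 0 here, its x along this x, head outside
- rack: fixed dark wooden back board, 310 x 12 x 50 mm tall, behind three bays that stand side by side, 100 mm apart, in an order that changes. Origin: on the bench, in line with the mouths, middle of the three; x away from the robot, board face at x = +101 mm. Bays: cheeks solid, roof top at 42 mm, roof 98 mm wide, 100 mm deep from the mouth, back stop 20 mm high
- hammer: bystander: a hammer with a wooden handle, 280 mm long, lying at the robot's left; origin at the middle of its underside
- wrench: bystander: a steel wrench, 170 mm long, lying at the robot's right; origin at the middle of its underside
- jar: bystander: a white plastic jar with a metal cap, 56 mm in diameter, 70 mm tall, standing at the robot's right; origin at the centre of its underside
- tin: bystander: a plain metal can, 70 mm in diameter, 60 mm tall, standing at the robot's left; origin at the centre of its underside
- hardwood_block: bystander: a pale wooden block 90 x 50 x 45 mm, at the robot's right; origin at the centre of its underside
Not all that is in view belongs to the job. Leave any orange look-alike of the bar_round alone.

How it is judged:
At the end, for the whole second after the job is handed in: The L-shaped and the round-headed bar each lie flat on the bench in the bay labelled with their outline: within 7 mm of fully home (against the back stop), origin within 12 mm of the bay's centre line, within 0.15 rad of straight, at rest. The T-shaped bar is within 15 mm of where it was (x of bar_foot in the frame of bay_foot between -0.047 and -0.033 m and y of bar_foot in the frame of bay_foot between -0.012 and 0.012 m and height (world z) of each of bar_foot, bar_round below 0.006 m and angle between each of bar_foot, bar_round's own z axis and vertical below 0.1 rad and angle between the x axis of bar_foot and the x axis of bay_foot, either way round below 0.15 rad and linear speed of each of bar_foot, bar_round below 0.02 m/s and x of bar_round in the frame of bay_round between -0.047 and -0.033 m and y of bar_round in the frame of bay_round between -0.012 and 0.012 m and angle between the x axis of bar_round and the x axis of bay_round, either way round below 0.15 rad and distance of bar_tee from where it was at the start of the episode below 0.015 m); the robot touches nothing.
It fails at once if the T-shaped bar is moved by more than 30 mm (distance of bar_tee from where it was at the start of the episode above 0.03 m).
It fails at once if a bystander (hammer, wrench, jar, tin or wooden block) is moved by more than 30 mm (distance of any of hammer, wrench, jar, tin, hardwood_block from where it was at the start of the episode above 0.03 m).
It also fails if it takes over 72 s, if anything falls off the work surface, if the arm or the gripper's body presses on something with over 40 N, if the wrist force passes 120 N, or if a joint passes its speed limit or range.

## Robot

A 7-joint arm with a two-finger parallel gripper is mounted at the origin on the work surface. World frame = base frame: x ahead of the robot, y to its left, z up, the work surface at z = 0. Lengths are in m, angles in rad, forces in N, time in s.
With the tool pointing down it reaches from about 0.4 to 0.85 m from the base axis. Payload 10.4 kg.
Tool frame: the origin (TCP) lies at the very end of the fingers, on their centre line; the grasp point (between the pads) lies 19 mm behind it; z points along the fingers, y is the line along which they close (so a half turn about z gives the same grasp; the last joint's range is limited). The gripper opens to 87 mm and grips with 3 to 60 N. Pads are 19 mm wide; open, the fingers measure 117 mm over their backs; the gripper's body (75 mm by 190 mm) begins 51 mm behind the grasp point.
Start: joints at [-1.261, 0.332, -0.065, 1.46, 0.022, 1.35, -0.088], TCP at [0.204, 0.591, 0.223] pointing down, gripper open.
Joint ranges: [-2.6, 2.6], [-0.5, 2.12], [-1.47, 1.34], [0.16, 2.42], [-1.27, 4.41], [0.06, 2.06], [-2.6, 2.6]. Speed limits (rad/s): [2.22, 2.22, 2.79, 2.79, 3.14, 3.14, 3.14].

## Interface

Orientations are given as a unit quaternion [x, y, z, w].
In Python, from bench import * gives the robot as it stands.
- The arm moves only by the tool carry_out, never from a script. Its argument "deltas" is a list of rows, each an object with "hand": the finger opening in mm, from 0 to 87; "dp": the shift along the tool's x, y, z each as a share of 250 mm, from -1 to 1, a list of three; "spin": the turn about the tool's z as a share of pi rad, from -1 to 1. In form: [{"hand": hand, "dp": [dx, dy, dz], "spin": spin}, ...]. A call has 1 to 20 rows; each row is the pose to reach, as a shift and turn from the pose commanded when the call began, along the tool's axes at that moment, turning the shorter way round; what a row does not reach only later rows make up. A row lasts 1/10 s, in which the tool goes at most 50 mm and 8.59 degrees, less where a joint would pass 70% of its speed; a pose out of reach is approached as far as the arm can. A call with a number of a shift or a turn outside -1 to 1 is refused whole. A call with a gripper value outside its range is refused whole. The fingers move at their own pace and stop on an object; "force" is the grip in N (left out, the last holds). Time passes only in rows, so rows that repeat a pose let the fingers close. It gives the time, the measured TCP pose, the force, the opening and the grip force at its end, in the units of the state.
- read_state(): the state, without advancing time (a new reading comes with each control period).
- camera(name): name is "scene" or "top" or "wrist"; returns the picture (384x512x3 uint8, red, green, blue); there is no depth.
- get_calibration(name): a dict with "fx", "fy", "cx", "cy" (pixels), "R" (3x3) and "t" (3): a world point X has camera coordinates R X + t; the wrist camera has in their place "mount" (4x4, takes a point from camera to tool coordinates, whose origin is the TCP and whose axes are the flange's). Camera axes: x right, y down, z forward; pixel columns grow to the right and rows downward; lengths in m; the calibration is good to about 2 mm. A picture is of the moment at which its call begins: read the wrist's pose just before it. get_calibration takes no time and is no camera call.
- close_job(): hands the job in; it is judged then, once.
The state is a dict: "time": time; "joint_positions": joint angles; "joint_vel": joint speeds; "joint_torque": joint torques, N m; "ee_pos": TCP position; "eef_rot": TCP orientation; "ft_force": force on the tool from outside, world axes, zero at the start; "torque": the same for the moment, N m; "width": finger opening in m; "grip_force": force on a finger pad.
Only numpy, scipy, OpenCV 4.12 (cv2) and the standard library are available. Lean on these libraries where they do the work, as an engineer would, in place of code of your own. Each camera call takes 0.05 s, during which the arm holds its last target. There are 200 camera calls.

## Working session

There is one attempt and no reset: what is moved stays moved. The work goes in short steps, Python scripts to look and compute and a tool call to move; the robot and the scene stay as the last step left them, time stands still between calls to the robot, and variables do not carry over. Pictures are saved under pics/ and viewed, at most 10 in all, crops included, and the job is handed in when it is done.

Besides the shell and the picture viewer there is one more tool, called after "Request:" as name(argument=value, ...) on one line, values as JSON. carry_out: Moves the arm, as the interface text tells. Its arguments: {"type":"object","properties":{"deltas":{"type":"array","items":{"type":"object","properties":{"hand":{"type":"number"},"dp":{"type":"array","items":{"type":"number","minimum":-1,"maximum":1}},"spin":{"type":"number","minimum":-1,"maximum":1}}}},"force":{"type":"number"}},"required":["deltas"]}

```bash
mkdir -p pics
python3 - <<'E'
from bench import *
import cv2
s=read_state();print(s['time'],s['ee_pos'],s['eef_rot'],s['width'])
for n in('top','scene'):
    cv2.imwrite(f'pics/{n}0.png',cv2.resize(camera(n)[:,:,::-1],(800,600),interpolation=cv2.INTER_CUBIC)); print(get_calibration(n))
print(get_calibration('wrist'))
E
```

```text
0.0 [0.20404221 0.59030959 0.22170936] [ 1.65620758e-01  9.86189226e-01 -7.52344766e-04 -9.90135096e-05] 0.08691045750475189
{'fx': 404.2150811675735, 'fy': 404.2150811675735, 'cx': 255.82912700778917, 'cy': 196.7460210817636, 'R': array([[ 0.01167489, -0.99987863,  0.01031592],
       [-0.99249289, -0.01284349, -0.12162613],
       [ 0.12174386, -0.00881851, -0.99252238]]), 't': array([0.01779002, 0.48629686, 1.26071109])}
{'fx': 412.1494978295035, 'fy': 412.1494978295035, 'cx': 258.18704626112, 'cy': 185.43255892337748, 'R': array([[-0.83614341,  0.54821636, -0.01797281],
       [ 0.42975313,  0.63439748, -0.64253567],
       [-0.34084666, -0.54497584, -0.76604497]]), 't': array([ 0.38574663, -0.22165074,  1.75749889])}
{'fx': 269.49893358404205, 'fy': 269.49893358404205, 'cx': 257.3236893337983, 'cy': 192.72388821939276, 'mount': array([[-7.28189314e-04, -9.54248564e-01, -2.99013625e-01,
         8.20473158e-02],
       [ 9.99999128e-01, -1.02428533e-03,  8.33520953e-04,
         1.68903303e-03],
       [-1.10166144e-03, -2.99012757e-01,  9.54248478e-01,
        -1.61522865e-01],
       [ 0.00000000e+00,  0.00000000e+00,  0.00000000e+00,
         1.00000000e+00]])}
```

View pics/top0.png

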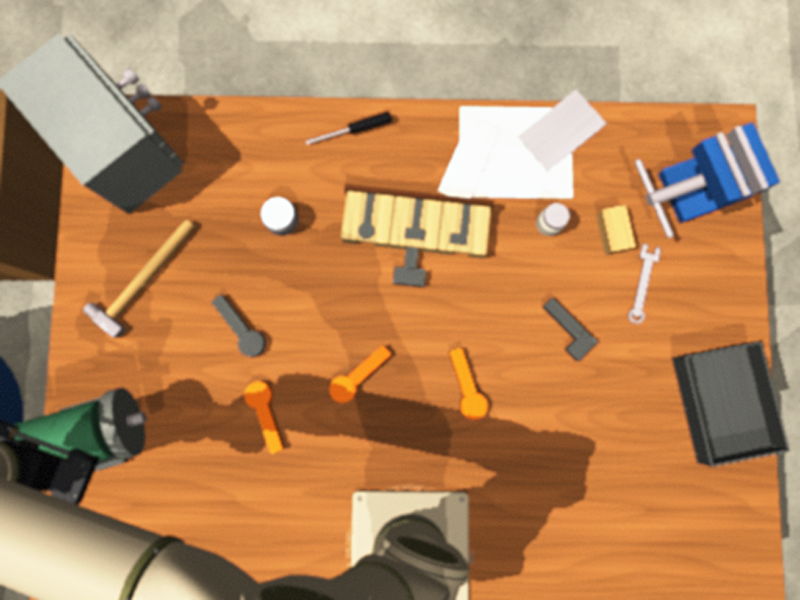

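View pics/scene0.png

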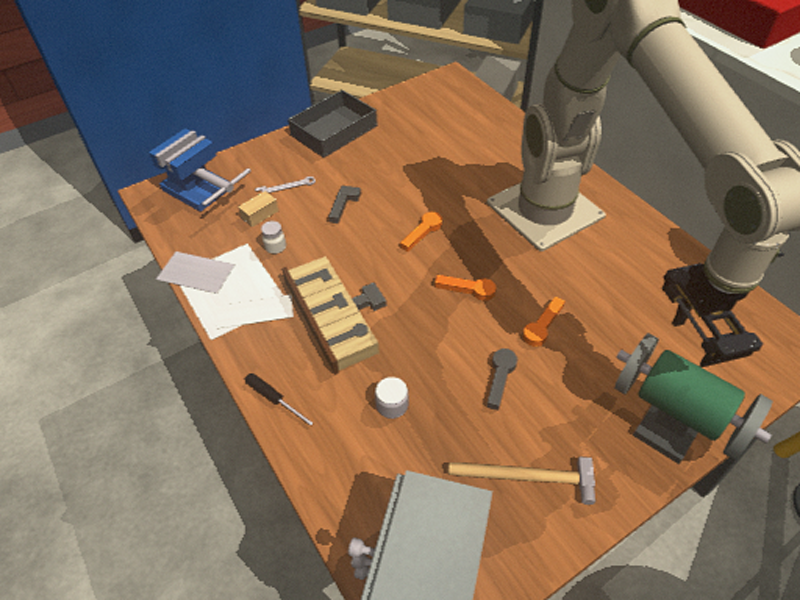

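The top view shows these things:
- **Dark round-headed bar:** head (252,343), shank end (220,300).
- **Dark L bar:** shank end (552,303), head (582,348).
- **Orange look-alikes:** (260,415), (360,375) and (468,382). I'll leave these alone, since only the dark round bar at (238,325) fits "dark steel".
- **Bay labels, left to right:** round (368,215), tee (414,220), L (462,222).

I'll fit the poses and make one confirming crop.

```bash
cat > h.py <<'E'
from bench import *
import numpy as np, cv2
from scipy.optimize import minimize
from scipy.spatial.transform import Rotation as Ro
S=4
SH=np.array([[0,-13],[95,-13],[95,13],[0,13]])/1e3
t=np.linspace(0,2*np.pi,40)
HEAD={'foot':np.array([[-35,-13],[0,-13],[0,43],[-35,43]])/1e3,'tee':np.array([[-35,-33],[0,-33],[0,33],[-35,33]])/1e3,
 'round':np.c_[-25+27*np.cos(t),27*np.sin(t)]/1e3}
SHN=np.array([[-10,-13],[95,-13],[95,13],[-10,13]])/1e3
RACK=np.array([[0,-149],[100,-149],[100,149],[0,149]])/1e3
def cam(n):
    c=get_calibration(n)
    if n=='wrist':
        s=read_state(); T=np.eye(4); T[:3,:3]=Ro.from_quat(s['eef_rot']).as_matrix(); T[:3,3]=s['ee_pos']
        M=np.linalg.inv(T@c['mount']); c['R'],c['t']=M[:3,:3],M[:3,3]
    return camera(n),c
def proj(c,X):
    Y=X@c['R'].T+c['t']; return np.c_[c['fx']*Y[:,0]/Y[:,2]+c['cx'],c['fy']*Y[:,1]/Y[:,2]+c['cy']]
def back(c,u,v,z):
    d=c['R'].T@np.array([(u-c['cx'])/c['fx'],(v-c['cy'])/c['fy'],1]); o=-c['R'].T@c['t']; return o+d*(z-o[2])/d[2]
def sil(c,p,polys,zs,shape):
    m=np.zeros((shape[0]*S//2,shape[1]*S//2),np.uint8); r=np.array([[np.cos(p[2]),-np.sin(p[2])],[np.sin(p[2]),np.cos(p[2])]])
    for P in polys:   # each part convex: hull of top and bottom
        Q=P@r.T+p[:2]; q=np.vstack([proj(c,np.c_[Q,np.full(len(Q),z)]) for z in zs])
        h=cv2.convexHull(((q+.5)*S/2*16-8).astype(np.int32)); cv2.fillConvexPoly(m,h,255,shift=4)
    return m
def darkmask(im):
    hsv=cv2.cvtColor(im,cv2.COLOR_RGB2HSV); return ((hsv[...,1]<90)&(hsv[...,2]<125)).astype(np.uint8)*255
def fit(c,mask,p0,polys,zs=(0,.022),rad=.15):
    M=cv2.resize(mask,None,fx=S/2,fy=S/2,interpolation=cv2.INTER_LINEAR)
    q=proj(c,np.array([[p0[0],p0[1],0],[p0[0]+rad,p0[1],0]]))*S/2; w=np.zeros_like(M)
    cv2.circle(w,tuple(int(v) for v in q[0]),int(np.hypot(*(q[1]-q[0]))),255,-1); M=cv2.min(M,w).astype(float)/255
    def f(x):
        s=sil(c,x*[.01,.01,.1],polys,zs,mask.shape)/255.; return 1-np.minimum(s,M).sum()/np.maximum(s,M).sum()
    x=np.array(p0)/[.01,.01,.1]
    for d in (1.5,.5,.2):
        r=minimize(f,x,method='Nelder-Mead',options=dict(initial_simplex=np.vstack([x]+[x+d*e for e in np.eye(3)]),xatol=.005,fatol=1e-5)); x=r.x
    return x*[.01,.01,.1],1-r.fun
E
python3 - <<'E'
from h import *
im,c=cam('top'); k=.64; m=darkmask(im)
def pose(o,e): a=back(c,o[0]*k,o[1]*k,.02);b=back(c,e[0]*k,e[1]*k,.02); return [a[0],a[1],np.arctan2(b[1]-a[1],b[0]-a[0])]
for n,o,e in(('round',(245,332),(220,298)),('foot',(579,340),(552,303)),('tee',(411,262),(413,225))):
    p=pose(o,e); print(n,np.round(p,3),*fit(c,m,p,[SHN,HEAD[n]] if n!='tee' else [HEAD[n],np.array([[-.01,-.013],[.04,-.013],[.04,.013],[-.01,.013]])],rad=.15 if n!='tee' else .055))
hsv=cv2.cvtColor(im,cv2.COLOR_RGB2HSV); 
for px in((355,225),(436,225),(484,225),(300,350)): print(px,hsv[int(px[1]*k),int(px[0]*k)],back(c,px[0]*k,px[1]*k,.042))
for px in((343,241),(490,255),(349,192),(492,204)): print(px,back(c,px[0]*k,px[1]*k,.042))
a=cv2.resize(im[175:240,120:400,::-1],None,fx=2.8,fy=2.8,interpolation=2); b=cv2.resize(im[110:190,205:330,::-1],(784,400),interpolation=2)
cv2.imwrite('pics/crop1.png',np.vstack([a,b]))
E
```

```text
round [0.433 0.339 0.663] [0.43117133 0.34224146 0.71084089] 0.7765144589061211
foot [ 0.425 -0.345  0.62 ] [ 0.43700326 -0.34943129  0.7687196 ] 0.8340952749691003
tee [ 0.583  0.001 -0.044] [ 0.57308006  0.00213512 -0.07892736] 0.8008103444509972
(355, 225) [ 25  99 250] [0.65390813 0.11777601 0.042     ]
(436, 225) [ 24 105 247] [ 0.6562941  -0.04873213  0.042     ]
(484, 225) [ 24  98 249] [ 0.65771106 -0.14761679  0.042     ]
(300, 350) [ 13 178 215] [0.39599124 0.22267092 0.042     ]
(343, 241) [0.62001908 0.14164779 0.042     ]
(490, 255) [ 0.59500149 -0.15962803  0.042     ]
(349, 192) [0.72358013 0.13158968 0.042     ]
(492, 204) [ 0.70241517 -0.16438512  0.042     ]
```

View pics/crop1.png

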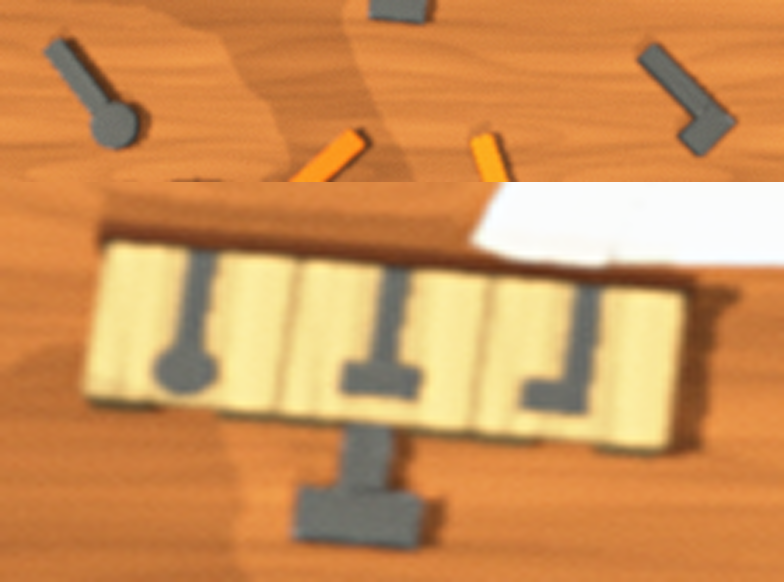

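The crop confirms it: the dark round bar is at left (90,95), the dark L bar at right (690,100), and the labels run round, tee, L from left to right. Next I move over the round bar for a wrist view.

Request:
carry_out(deltas=[{"hand": 70, "dp": [-0.4, -0.2, 0], "spin": -0.1}, {"hand": 70, "dp": [-0.8, -0.4, 0], "spin": -0.2}, {"hand": 70, "dp": [-1, -0.5, 0], "spin": -0.331}, {"hand": 70, "dp": [-1, -0.5, 0], "spin": -0.331}, {"hand": 70, "dp": [-1, -0.5, 0], "spin": -0.331}, {"hand": 70, "dp": [-1, -0.5, 0], "spin": -0.331}, {"hand": 70, "dp": [-1, -0.5, 0], "spin": -0.331}, {"hand": 70, "dp": [-1, -0.5, 0], "spin": -0.331}, {"hand": 70, "dp": [-1, -0.5, 0], "spin": -0.331}, {"hand": 70, "dp": [-1, -0.5, 0], "spin": -0.331}])

```text
time: 1.15
ee_pos: [0.3994, 0.391, 0.2224]
eef_rot: [-0.346, 0.938, -0.0, -0.0]
ft_force: [0.4, 0.9, -0.5]
width: 0.0699
grip_force: 0.0
```

```bash
cat >> h.py <<'E'
def dtool(target,yaw=None):
    s=read_state(); R=Ro.from_quat(s['eef_rot']).as_matrix()
    d=R.T@(np.array(target)-s['ee_pos'])/.25
    cur=np.arctan2(R[1,1],R[0,1]); sp=None
    if yaw is not None:
        e=yaw+np.pi/2-cur; e=(e+np.pi/2)%np.pi-np.pi/2; sp=-e/np.pi   # nearest half turn
    print('t',round(s['time'],2),'pos',np.round(s['ee_pos'],4),'yaw',round(cur-np.pi/2,4),'R z',np.round(R[:,2],4),'q7',np.round(s['joint_positions'][6],2),'dp',np.round(d,4),'spin',sp)
E
python3 - <<'E'
from h import *
im,c=cam('wrist'); cv2.imwrite('pics/w1.png',im[:,:,::-1]); m=darkmask(im); cv2.imwrite('pics/w1m.png',m)
print(fit(c,m,[.431,.342,.71],[SHN,HEAD['round']])); dtool([.446,.355,.12],.71)
E
```

```text
(array([0.42935279, 0.3469361 , 0.67960685]), np.float64(0.046163954951452424))
t 1.2 pos [0.3993 0.3911 0.2224] yaw 0.7063 R z [-2.e-04 -1.e-04 -1.e+00] q7 1.42 dp [-0.0484 -0.2311  0.4095] spin -0.0011846800968139568
```

View pics/w1.png

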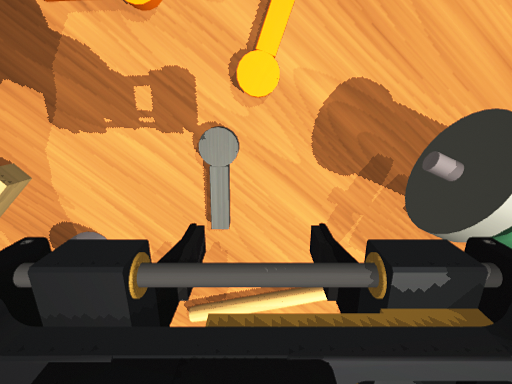

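The wrist view shows the grey bar with its head at (218,146) and shank end at (220,228). I'll use a brighter threshold and keep only that connected blob.

```bash
cat >> h.py <<'E'
def blob(im,c,X,V=190,Sm=70):
    hsv=cv2.cvtColor(im,cv2.COLOR_RGB2HSV); m=((hsv[...,1]<Sm)&(hsv[...,2]<V)).astype(np.uint8)
    n,l=cv2.connectedComponents(m,connectivity=4); u,v=proj(c,np.array([X]))[0].astype(int); k=l[v-3:v+4,u-3:u+4]; k=k[k>0]
    print('blob px',u,v,hsv[v,u]); return (l==np.bincount(k).argmax()).astype(np.uint8)*255
E
python3 - <<'E'
from h import *
im,c=cam('wrist')
m=blob(im,c,[.446,.355,.022]); print((m>0).sum(),cv2.boundingRect(m))
print(fit(c,m,[.431,.342,.71],[SHN,HEAD['round']]))
E
```

```text
blob px 215 178 [ 26  23 153]
2400 (199, 127, 39, 102)
(array([0.42930193, 0.34758898, 0.67305814]), np.float64(0.9063924275124227))
```

Request:
carry_out(deltas=[{"hand": 70, "dp": [-0.058, -0.213, 0.2], "spin": 0.01}, {"hand": 70, "dp": [-0.058, -0.213, 0.41], "spin": 0.01}, {"hand": 70, "dp": [-0.058, -0.213, 0.41], "spin": 0.01}, {"hand": 70, "dp": [-0.058, -0.213, 0.41], "spin": 0.01}, {"hand": 70, "dp": [-0.058, -0.213, 0.41], "spin": 0.01}])

```text
time: 1.75
ee_pos: [0.4451, 0.3606, 0.1208]
eef_rot: [-0.332, 0.943, 0.0, 0.0]
ft_force: [0.0, 0.1, 0.6]
width: 0.0699
grip_force: 0.0
```

Run:
```python
from h import *
im,c=cam('wrist'); cv2.imwrite('pics/w2.png',im[:,:,::-1])
m=blob(im,c,[.429,.348,.022]); print((m>0).sum(),cv2.boundingRect(m))
p,q=fit(c,m,[.4293,.3476,.673],[SHN,HEAD['round']]); print(p,q)
g=p[:2]+.02*np.array([np.cos(p[2]),np.sin(p[2])]); dtool([*g,.004],p[2])
```

```text
blob px 256 172 [ 24  26 148]
4404 (229, 117, 55, 139)
[0.4293692 0.3469121 0.6871425] 0.9406996140960446
t 1.8 pos [0.4453 0.3611 0.1217] yaw 0.6763 R z [ 0.0013  0.0018 -1.    ] q7 1.49 dp [ 0.0064 -0.0039  0.4708] spin -0.0034353906673726814
```

Request:
carry_out(deltas=[{"hand": 70, "dp": [0.006, -0.003, 0.2], "spin": -0.0034}, {"hand": 70, "dp": [0.006, -0.003, 0.36], "spin": -0.0034}, {"hand": 70, "dp": [0.006, -0.003, 0.46], "spin": -0.0034}, {"hand": 70, "dp": [0.006, -0.003, 0.465], "spin": -0.0034}, {"hand": 70, "dp": [0.006, -0.003, 0.465], "spin": -0.0034}, {"hand": 20, "dp": [0.006, -0.003, 0.465], "spin": -0.0034}, {"hand": 20, "dp": [0.006, -0.003, 0.465], "spin": -0.0034}, {"hand": 20, "dp": [0.006, -0.003, 0.465], "spin": -0.0034}, {"hand": 20, "dp": [0.006, -0.003, 0.465], "spin": -0.0034}, {"hand": 20, "dp": [0.006, -0.003, 0.465], "spin": -0.0034}, {"hand": 20, "dp": [0.006, -0.003, 0.465], "spin": -0.0034}, {"hand": 20, "dp": [0.006, -0.003, 0.465], "spin": -0.0034}, {"hand": 20, "dp": [0.006, -0.003, 0.465], "spin": -0.0034}, {"hand": 20, "dp": [0.006, -0.003, 0.465], "spin": -0.0034}], force=45)

```text
time: 3.2
ee_pos: [0.4444, 0.3584, 0.0038]
eef_rot: [-0.336, 0.942, 0.0, -0.0]
ft_force: [-0.9, 0.1, 0.8]
width: 0.0255
grip_force: 45.0
```

Run:
```python
from h import *
s=read_state(); print(s['width'],s['grip_force'],s['ft_force']); 
u=np.array([np.cos(-.08),np.sin(-.08)]); 
# top-estimated rack: tee origin at home (0.573,0.002); mouth centre 40 mm along u
mid=np.array([.573,.002])+.04*u; print(mid)
b=mid+.1*np.array([-u[1],u[0]]); print('bay_round',b); g=b+(-.04-.09+.02)*u; dtool([*g,.13],-.08)
```

```text
0.02546727941714417 44.99975502490997 [-0.92836589  0.06704733  0.8439341 ]
[ 0.61287207 -0.00119659]
bay_round [0.62086354 0.09848358]
t 3.2 pos [0.4444 0.3584 0.0038] yaw 0.6864 R z [-2.e-04  1.e-04 -1.e+00] q7 1.5 dp [ 0.43   -0.9462 -0.505 ] spin 0.2439440320765448
```

Request:
carry_out(deltas=[{"hand": 20, "dp": [0, 0, -0.2], "spin": 0}, {"hand": 20, "dp": [0, 0, -0.4], "spin": 0}, {"hand": 20, "dp": [0.1, -0.15, -0.505], "spin": 0.03}, {"hand": 20, "dp": [0.17, -0.32, -0.505], "spin": 0.07}, {"hand": 20, "dp": [0.24, -0.5, -0.505], "spin": 0.11}, {"hand": 20, "dp": [0.31, -0.66, -0.505], "spin": 0.15}, {"hand": 20, "dp": [0.37, -0.8, -0.505], "spin": 0.19}, {"hand": 20, "dp": [0.43, -0.946, -0.505], "spin": 0.244}, {"hand": 20, "dp": [0.43, -0.946, -0.505], "spin": 0.244}, {"hand": 20, "dp": [0.43, -0.946, -0.505], "spin": 0.244}, {"hand": 20, "dp": [0.43, -0.946, -0.505], "spin": 0.244}, {"hand": 20, "dp": [0.43, -0.946, -0.505], "spin": 0.244}])

```text
time: 4.4
ee_pos: [0.5107, 0.1085, 0.1297]
eef_rot: [0.039, 0.999, 0.0, -0.0]
ft_force: [-0.3, -0.1, -5.7]
width: 0.0257
grip_force: 45.0
```

Run:
```python
from h import *
im,c=cam('wrist'); dtool([.5,.1,.13],-.08); print(read_state()['width'],read_state()['ft_force'])
p=proj(c,np.array([[.61,.0,.042],[.621,.098,.042],[.605,-.1,.042]])); print(p)
cv2.imwrite('pics/w3.png',cv2.resize(im[:,:,::-1],(800,600),interpolation=2))
```

```text
t 4.45 pos [0.5108 0.1083 0.1298] yaw -0.0776 R z [-5.e-04  1.e-04 -1.e+00] q7 1.24 dp [ 0.0406 -0.0366 -0.0008] spin 0.0007751511809043529
0.02565267687182397 [ 0.19283754 -0.87253506 -5.13890502]
[[163.77615819 289.73098792]
 [254.06872558 292.25214979]
 [ 72.56085294 291.95693601]]
```

View pics/w3.png

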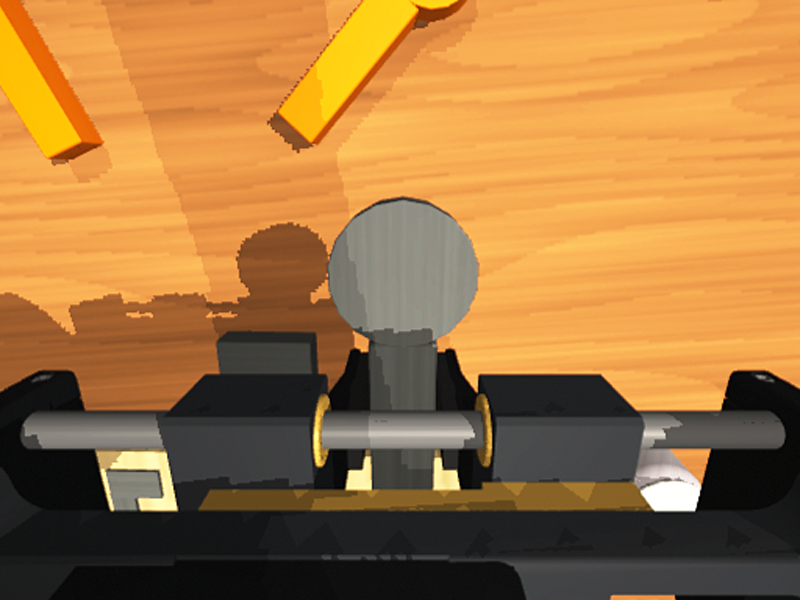

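The wrist view shows the round bar held straight, head at (403,270); the rack itself is hidden behind the gripper. I'll fit the rack from the two fixed cameras instead, and check camera bias against the known bar.

Run:
```python
from h import *
def pale(im):
    h=cv2.cvtColor(im,cv2.COLOR_RGB2HSV); m=((h[...,0]>17)&(h[...,0]<35)&(h[...,1]>40)&(h[...,1]<140)&(h[...,2]>150)).astype(np.uint8)*255
    return m
for n in('top','scene'):
    c=get_calibration(n); im=cv2.resize(cv2.imread(f'pics/{n}0.png'),(512,384),interpolation=cv2.INTER_AREA)[:,:,::-1].copy()
    print(n,'campos',-c['R'].T@c['t'])
    m=cv2.morphologyEx(pale(im),cv2.MORPH_CLOSE,np.ones((15,15)))
    cv2.imwrite(f'pics/m_{n}.png',m)
    print('rack',*fit(c,m,[.613,-.001,-.08],[RACK],zs=(.042,),rad=.21))
    for k,p0 in(('round',[.4294,.347,.687]),('foot',[.437,-.349,.77])):
        for V,Sm in((130,110),(150,120)):
            b=blob(im,c,[*p0[:2],.022],V,Sm); print(k,(b>0).sum(),*fit(c,b,p0,[SHN,HEAD[k]]))
im,c=cam('wrist'); s=read_state(); z=s['ee_pos'][2]-.005
u=np.array([np.cos(-.0776),np.sin(-.0776)]); p0=s['ee_pos'][:2]-.02*u
b=blob(im,c,[*(p0-.025*u),z+.022]); print(cv2.boundingRect(b))
b[215:]=0
D=[HEAD['round']]
print('disc',p0,fit(c,b,[*p0,-.0776],D,zs=(z,z+.022),rad=.25))
```

```text
top campos [0.32895463 0.03515119 1.31024685]
rack [ 0.61153293 -0.00128019 -0.10094524] 0.9522676169355012
blob px 154 213 [ 30  18 112]
round 439 [0.43238008 0.3422056  0.71440629] 0.8222613902859924
blob px 154 213 [ 30  18 112]
round 473 [0.43164399 0.34357101 0.68070698] 0.8723882027548814
blob px 371 213 [ 25  15 100]
foot 448 [ 0.43849724 -0.34972208  0.78517441] 0.8477229336697669
blob px 371 213 [ 25  15 100]
foot 456 [ 0.43785224 -0.34840742  0.78004567] 0.8594441757505857
scene campos [1.01683223 0.88693649 1.21083762]
rack [ 0.61211141  0.00129089 -0.09365943] 0.925346955185154
blob px 321 234 [ 18  32 103]
round 387 [0.43024862 0.34479699 0.68369072] 0.8766248636124844
blob px 321 234 [ 18  32 103]
round 401 [0.42863444 0.34441627 0.67813965] 0.8958049608180215
blob px 218 123 [ 16  32 105]
foot 225 [ 0.43983354 -0.34653358  0.8081191 ] 0.8320698874451254
blob px 218 123 [ 16  32 105]
foot 236 [ 0.43901302 -0.34639144  0.79586734] 0.8620113805047005
blob px 254 177 [ 27  20 141]
(0, 127, 512, 257)
disc [0.49095543 0.10974537] (array([ 0.49110503,  0.11269967, -0.03677158]), np.float64(0.902524159934558))
```

Request:
carry_out(deltas=[{"hand": 20, "dp": [-0.083, 0.011, 0], "spin": 0.0046}, {"hand": 20, "dp": [-0.083, 0.011, 0.2], "spin": 0.0046}, {"hand": 20, "dp": [-0.083, 0.011, 0.36], "spin": 0.0046}, {"hand": 20, "dp": [-0.083, 0.011, 0.45], "spin": 0.0046}, {"hand": 20, "dp": [-0.083, 0.011, 0.494], "spin": 0.0046}, {"hand": 20, "dp": [-0.083, 0.011, 0.494], "spin": 0.0046}, {"hand": 20, "dp": [-0.083, 0.011, 0.494], "spin": 0.0046}])

```text
time: 5.2
ee_pos: [0.533, 0.1088, 0.0077]
eef_rot: [0.047, 0.999, 0.0, 0.001]
ft_force: [-0.1, -0.1, -5.3]
width: 0.0255
grip_force: 45.0
```

Run:
```python
from h import *
print(read_state()['ft_force'],read_state()['width'])
u=np.array([.9958,-.0919]); m=np.array([.6212,.1011])
dtool([*(m-.02*u),.006],-.092)
a=[]
for n in('top','scene'):
    im,c=cam(n); q=proj(c,np.array([[.57,.1,.04]]))[0].astype(int)
    a.append(cv2.resize(im[q[1]-32:q[1]+32,q[0]-42:q[0]+42,::-1],(400,300),interpolation=2))
cv2.imwrite('pics/pre1.png',np.hstack(a))
```

```text
[-0.07104584 -0.10628232 -5.2770063 ] 0.025510385873531684
t 5.2 pos [0.533  0.1088 0.0077] yaw -0.0942 R z [ 1.6e-03  6.0e-04 -1.0e+00] q7 1.29 dp [-0.2739  0.0024  0.0071] spin -0.0007129134520431404
```

View pics/pre1.png

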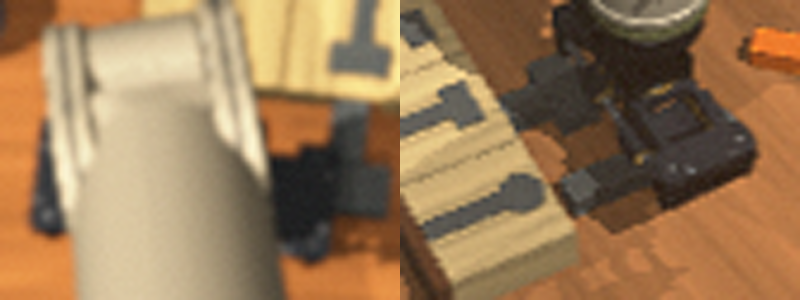

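In the scene view, the shank tip at (570,190) lies in front of the round bay and in line with its label. I'll slide it in while watching the force.

Request:
carry_out(deltas=[{"hand": 20, "dp": [-0.03, 0.002, 0], "spin": 0}, {"hand": 20, "dp": [-0.06, 0.002, 0], "spin": 0}, {"hand": 20, "dp": [-0.09, 0.002, 0], "spin": 0}, {"hand": 20, "dp": [-0.12, 0.002, 0], "spin": 0}, {"hand": 20, "dp": [-0.12, 0.002, 0], "spin": 0}])

```text
time: 5.8
ee_pos: [0.5634, 0.1056, 0.0066]
eef_rot: [0.048, 0.999, -0.0, 0.0]
ft_force: [-0.2, -0.5, -5.5]
width: 0.0256
grip_force: 45.0
```

Request:
carry_out(deltas=[{"hand": 20, "dp": [-0.03, 0, 0], "spin": 0}, {"hand": 20, "dp": [-0.06, 0, 0], "spin": 0}, {"hand": 20, "dp": [-0.09, 0, 0], "spin": 0}, {"hand": 20, "dp": [-0.12, 0, 0], "spin": 0}, {"hand": 20, "dp": [-0.12, 0, 0], "spin": 0}])

```text
time: 6.3
ee_pos: [0.5931, 0.1029, 0.0066]
eef_rot: [0.048, 0.999, -0.0, 0.0]
ft_force: [-0.0, -0.0, -5.4]
width: 0.0254
grip_force: 45.0
```

Request:
carry_out(deltas=[{"hand": 20, "dp": [-0.008, 0, 0], "spin": 0}, {"hand": 20, "dp": [-0.016, 0, 0], "spin": 0}, {"hand": 20, "dp": [-0.024, 0, 0], "spin": 0}, {"hand": 20, "dp": [-0.028, 0, 0], "spin": 0}, {"hand": 20, "dp": [-0.028, 0, 0], "spin": 0}])

```text
time: 6.8
ee_pos: [0.599, 0.1025, 0.0065]
eef_rot: [0.047, 0.999, 0.0, 0.0]
ft_force: [0.4, -0.1, -4.9]
width: 0.0255
grip_force: 45.0
```

Request:
carry_out(deltas=[{"hand": 20, "dp": [-0.006, 0, 0], "spin": 0}, {"hand": 20, "dp": [-0.012, 0, 0], "spin": 0}, {"hand": 20, "dp": [-0.016, 0, 0], "spin": 0}, {"hand": 20, "dp": [-0.016, 0, 0], "spin": 0}])

```text
time: 7.2
ee_pos: [0.6019, 0.1023, 0.0061]
eef_rot: [0.047, 0.999, -0.0, -0.001]
ft_force: [-4.4, 0.3, -4.2]
width: 0.026
grip_force: 45.0
```

Request:
carry_out(deltas=[{"hand": 20, "dp": [-0.006, 0, 0], "spin": 0}, {"hand": 20, "dp": [-0.006, 0, 0.008], "spin": 0}, {"hand": 20, "dp": [-0.006, 0, 0.011], "spin": 0}, {"hand": 20, "dp": [-0.006, 0, 0.011], "spin": 0}])

```text
time: 7.6
ee_pos: [0.602, 0.1025, 0.0043]
eef_rot: [0.047, 0.999, 0.0, -0.003]
ft_force: [-17.0, -0.0, 12.7]
width: 0.0257
grip_force: 45.0
```

It's against the stop (x force −17 N) and on the bench. Releasing and lifting.

Request:
carry_out(deltas=[{"hand": 20, "dp": [0.008, 0, -0.004], "spin": 0}, {"hand": 50, "dp": [0.008, 0, -0.004], "spin": 0}, {"hand": 50, "dp": [0.008, 0, -0.004], "spin": 0}, {"hand": 50, "dp": [0.008, 0, -0.004], "spin": 0}, {"hand": 50, "dp": [0.008, 0, -0.004], "spin": 0}, {"hand": 50, "dp": [0.008, 0, -0.1], "spin": 0}, {"hand": 50, "dp": [0.008, 0, -0.3], "spin": 0}, {"hand": 50, "dp": [0.008, 0, -0.5], "spin": 0}, {"hand": 50, "dp": [0.008, 0, -0.5], "spin": 0}])

```text
time: 8.5
ee_pos: [0.6065, 0.1026, 0.1365]
eef_rot: [0.048, 0.999, 0.002, 0.006]
ft_force: [0.5, -0.3, 0.1]
width: 0.0499
grip_force: 0.0
```

Run:
```python
from h import *
print(read_state()['ft_force'])
p=np.array([.438,-.349]);g=p+.02*np.array([np.cos(.785),np.sin(.785)]); dtool([*g,.13],.785)
im,c=cam('wrist'); cv2.imwrite('pics/w4.png',im[:,:,::-1])
```

```text
[ 0.48115081 -0.31937642  0.14123643]
t 8.5 pos [0.6065 0.1026 0.1365] yaw -0.0952 R z [ 0.0113  0.0032 -0.9999] q7 1.32 dp [ 0.4485 -1.8009  0.0135] spin -0.28017121542452395
```

Request:
carry_out(deltas=[{"hand": 70, "dp": [0.1, 0, -0.1], "spin": 0.04}, {"hand": 70, "dp": [0.2, -0.15, -0.1], "spin": 0.09}, {"hand": 70, "dp": [0.25, -0.3, -0.1], "spin": 0.14}, {"hand": 70, "dp": [0.3, -0.5, -0.1], "spin": 0.19}, {"hand": 70, "dp": [0.35, -0.65, -0.1], "spin": 0.24}, {"hand": 70, "dp": [0.4, -0.8, -0.1], "spin": 0.28}, {"hand": 70, "dp": [0.4485, -0.95, -0.1], "spin": 0.32}, {"hand": 70, "dp": [0.4485, -1, -0.1], "spin": 0.36}, {"hand": 70, "dp": [0.4485, -1, -0.1], "spin": 0.41}, {"hand": 70, "dp": [0.4485, -1, -0.1], "spin": 0.45}, {"hand": 70, "dp": [0.4485, -1, -0.1], "spin": 0.45}, {"hand": 70, "dp": [0.4485, -1, -0.1], "spin": 0.45}, {"hand": 70, "dp": [0.4485, -1, -0.1], "spin": 0.45}])

```text
time: 9.85
ee_pos: [0.467, -0.136, 0.1535]
eef_rot: [0.683, 0.73, -0.0, -0.0]
ft_force: [0.8, -0.3, -0.2]
width: 0.0698
grip_force: 0.0
```

Run:
```python
from h import *
p=np.array([.438,-.349]);g=p+.02*np.array([np.cos(.785),np.sin(.785)]); dtool([*g,.13],.785)
```

```text
t 9.85 pos [ 0.467  -0.136   0.1535] yaw -1.505 R z [-5.e-04 -0.e+00 -1.e+00] q7 0.3 dp [-0.7899 -0.1115  0.0939] spin 0.27107321759369485
```

Request:
carry_out(deltas=[{"hand": 70, "dp": [-0.2, -0.03, 0], "spin": 0.05}, {"hand": 70, "dp": [-0.4, -0.06, 0], "spin": 0.1}, {"hand": 70, "dp": [-0.6, -0.09, 0.05], "spin": 0.15}, {"hand": 70, "dp": [-0.79, -0.1115, 0.094], "spin": 0.2}, {"hand": 70, "dp": [-0.79, -0.1115, 0.094], "spin": 0.24}, {"hand": 70, "dp": [-0.79, -0.1115, 0.094], "spin": 0.27}, {"hand": 70, "dp": [-0.79, -0.1115, 0.094], "spin": 0.27}, {"hand": 70, "dp": [-0.79, -0.1115, 0.094], "spin": 0.27}, {"hand": 70, "dp": [-0.79, -0.1115, 0.094], "spin": 0.27}])

```text
time: 10.75
ee_pos: [0.4519, -0.3345, 0.1303]
eef_rot: [0.923, 0.384, 0.0, -0.0]
ft_force: [-0.3, -0.2, -0.2]
width: 0.07
grip_force: 0.0
```

Run:
```python
from h import *
im,c=cam('wrist'); cv2.imwrite('pics/w5.png',im[:,:,::-1])
m=blob(im,c,[.45,-.337,.022]); print((m>0).sum(),cv2.boundingRect(m))
p,q=fit(c,m,[.438,-.348,.785],[SHN,HEAD['foot']]); print(p,q)
g=p[:2]+.022*np.array([np.cos(p[2]),np.sin(p[2])]); dtool([*g,.004],p[2])
```

```text
blob px 258 195 [ 35  24 127]
3862 (216, 117, 53, 121)
[ 0.43665216 -0.34561096  0.78601539] 0.9288119986542243
t 10.8 pos [ 0.4519 -0.3346  0.1304] yaw -2.3534 R z [ 4.e-04  3.e-04 -1.e+00] q7 -0.01 dp [ 0.0135 -0.0119  0.5055] spin 0.0006901724622811874
```

View pics/w5.png

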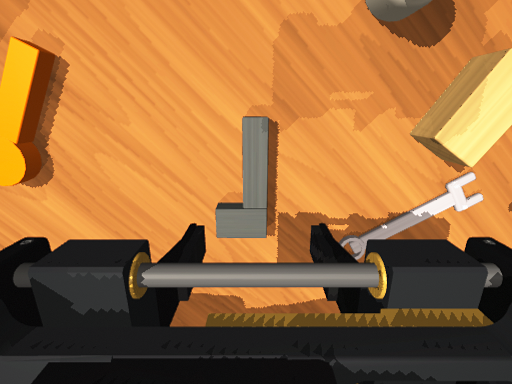

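The grey L bar is at (255,180), with its head at the lower left and the wrench end at (350,245) clear of the fingers. Descending with a narrower opening.

Request:
carry_out(deltas=[{"hand": 54, "dp": [0.012, -0.01, 0.1], "spin": 0.0007}, {"hand": 54, "dp": [0.012, -0.01, 0.28], "spin": 0.0007}, {"hand": 54, "dp": [0.012, -0.01, 0.42], "spin": 0.0007}, {"hand": 54, "dp": [0.012, -0.01, 0.5], "spin": 0.0007}, {"hand": 54, "dp": [0.012, -0.01, 0.505], "spin": 0.0007}, {"hand": 54, "dp": [0.012, -0.01, 0.505], "spin": 0.0007}, {"hand": 20, "dp": [0.012, -0.01, 0.505], "spin": 0.0007}, {"hand": 20, "dp": [0.012, -0.01, 0.505], "spin": 0.0007}, {"hand": 20, "dp": [0.012, -0.01, 0.505], "spin": 0.0007}, {"hand": 20, "dp": [0.012, -0.01, 0.505], "spin": 0.0007}, {"hand": 20, "dp": [0.012, -0.01, 0.505], "spin": 0.0007}, {"hand": 20, "dp": [0.012, -0.01, 0.505], "spin": 0.0007}, {"hand": 20, "dp": [0.012, -0.01, 0.505], "spin": 0.0007}], force=45)

```text
time: 12.1
ee_pos: [0.452, -0.3309, 0.0043]
eef_rot: [0.924, 0.382, 0.0, -0.0]
ft_force: [-1.9, 1.1, 5.6]
width: 0.0257
grip_force: 45.0
```

Run:
```python
from h import *
# home of round bar by contact: grasp 20 mm ahead of origin -> TCP .6020,.1025 ; rack estimate kept
u=np.array([.9958,-.0919]); n=np.array([.0919,.9958]); mid=np.array([.6212,.1011])-.1*n
b=mid-.1*n; print('bay_foot',b); g=b+(-.095-.04+.022)*u; dtool([*g,.13],-.092); print(g, 'home',b-.018*u)
```

```text
bay_foot [ 0.60282 -0.09806]
t 12.1 pos [ 0.452  -0.3309  0.0043] yaw -2.3587 R z [ 1.e-04  6.e-04 -1.e+00] q7 0.09 dp [ 0.7949 -0.5819 -0.5023] spin 0.2784771025193668
[ 0.4902946 -0.0876753] home [ 0.5848956 -0.0964058]
```

Request:
carry_out(deltas=[{"hand": 20, "dp": [0, 0, -0.2], "spin": 0}, {"hand": 20, "dp": [0, 0, -0.4], "spin": 0}, {"hand": 20, "dp": [0.13, -0.1, -0.5], "spin": 0.04}, {"hand": 20, "dp": [0.26, -0.2, -0.5], "spin": 0.08}, {"hand": 20, "dp": [0.4, -0.3, -0.5], "spin": 0.12}, {"hand": 20, "dp": [0.54, -0.4, -0.5], "spin": 0.16}, {"hand": 20, "dp": [0.68, -0.5, -0.5], "spin": 0.2}, {"hand": 20, "dp": [0.795, -0.582, -0.5], "spin": 0.24}, {"hand": 20, "dp": [0.795, -0.582, -0.5], "spin": 0.278}, {"hand": 20, "dp": [0.795, -0.582, -0.5], "spin": 0.278}, {"hand": 20, "dp": [0.795, -0.582, -0.5], "spin": 0.278}, {"hand": 20, "dp": [0.795, -0.582, -0.5], "spin": 0.278}])

```text
time: 13.3
ee_pos: [0.4897, -0.089, 0.1287]
eef_rot: [0.999, -0.045, -0.0, 0.0]
ft_force: [1.1, 0.1, -8.4]
width: 0.0257
grip_force: 45.0
```

Run:
```python
from h import *
im,c=cam('wrist'); u=np.array([.9958,-.0919]); n=np.array([.0919,.9958])
g=np.array([.60282,-.09806])-.113*u; dtool([*g,.006],-.092); print(read_state()['ft_force'],read_state()['width'])
mid=np.array([.612,.0015])
for k in(-149,-49,51,149): q=proj(c,np.array([[*(mid+k/1e3*n),.042]]))[0].astype(int); cv2.circle(im,tuple(int(v) for v in q),3,(255,0,0),1)
for x,y in((0,-.098),(.1,-.098),(0,-.1+.018),(0,-.1-.018),(-.04,.1),(-.04,0)):
    q=proj(c,np.array([[*(mid+x*u+y*n),.042 if x>=0 and y>-.0981 and y<-.097 else .022 if x<0 else .0]]))[0]; cv2.circle(im,tuple(int(v) for v in q),3,(0,0,255),1)
cv2.imwrite('pics/w6.png',cv2.resize(im[:,:,::-1],(800,600),interpolation=2))
```

```text
t 13.35 pos [ 0.4898 -0.089   0.1288] yaw -3.232 R z [-4.e-04 -2.e-04 -1.e+00] q7 -1.44 dp [ 0.0016 -0.0055  0.4913] spin 0.0004976708215330344
[ 0.37900332 -1.13473347 -7.8163136 ] 0.02571433480566223
```

View pics/w6.png

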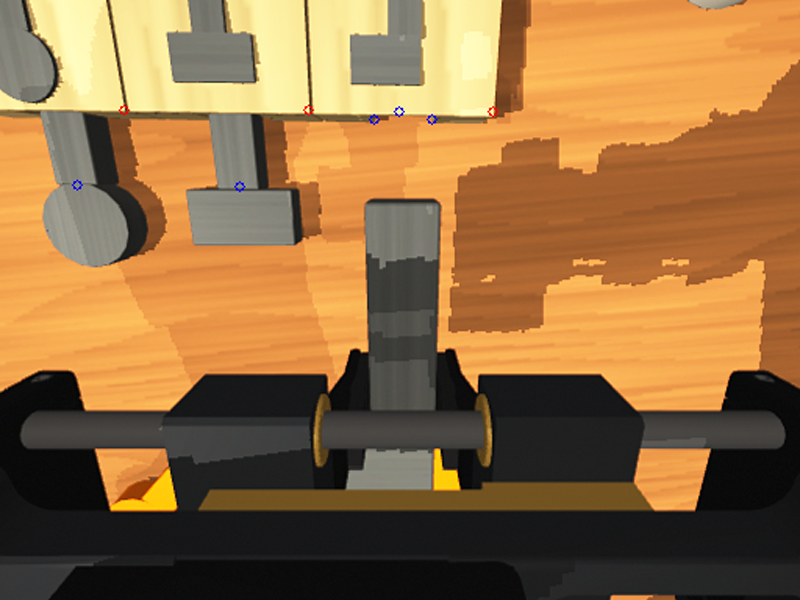

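The red and blue predicted points match the rack edges (124/308/492, 110) and both bars' origins to about 2 mm. The orange bar's end is near where the L head would come down, so I'll go forward 32 mm before lowering.

Request:
carry_out(deltas=[{"hand": 20, "dp": [0.13, -0.0055, 0], "spin": 0.002}, {"hand": 20, "dp": [0.13, -0.0055, 0.15], "spin": 0.002}, {"hand": 20, "dp": [0.13, -0.0055, 0.33], "spin": 0.002}, {"hand": 20, "dp": [0.13, -0.0055, 0.44], "spin": 0.002}, {"hand": 20, "dp": [0.13, -0.0055, 0.488], "spin": 0.002}, {"hand": 20, "dp": [0.13, -0.0055, 0.488], "spin": 0.002}, {"hand": 20, "dp": [0.13, -0.0055, 0.488], "spin": 0.002}])

```text
time: 14.05
ee_pos: [0.5237, -0.0899, 0.0082]
eef_rot: [0.999, -0.048, 0.001, 0.0]
ft_force: [0.3, 0.3, -8.4]
width: 0.0258
grip_force: 45.0
```

Run:
```python
from h import *
im,c=cam('wrist'); cv2.imwrite('pics/w7.png',im[:,:,::-1]); dtool([.5849,-.0964,.006],-.097); print(read_state()['ft_force'])
```

```text
t 14.1 pos [ 0.524  -0.0896  0.0084] yaw -3.2384 R z [ 2.5e-03  1.0e-04 -1.0e+00] q7 -1.25 dp [0.2452 0.0033 0.0103] spin 4.836874844980817e-05
[-0.18137216  0.45903411 -7.68558222]
```

View pics/w7.png

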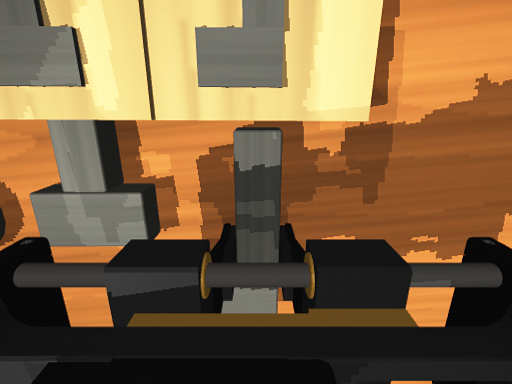

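The bay front spans columns 154 to 382, centre about 267 at roof depth, while the bar tip is at 257. So the bar sits about 4 mm left of centre. I'll shift it and slide it in.

Request:
carry_out(deltas=[{"hand": 20, "dp": [0, 0.016, 0], "spin": 0}, {"hand": 20, "dp": [0, 0.016, 0.004], "spin": 0}, {"hand": 20, "dp": [0.03, 0.016, 0.004], "spin": 0}, {"hand": 20, "dp": [0.06, 0.016, 0.004], "spin": 0}, {"hand": 20, "dp": [0.09, 0.016, 0.004], "spin": 0}, {"hand": 20, "dp": [0.09, 0.016, 0.004], "spin": 0}])

```text
time: 14.7
ee_pos: [0.5463, -0.0955, 0.0061]
eef_rot: [0.999, -0.048, 0.001, 0.0]
ft_force: [0.1, 0.0, -7.6]
width: 0.0258
grip_force: 45.0
```

Request:
carry_out(deltas=[{"hand": 20, "dp": [0.03, 0, 0], "spin": 0}, {"hand": 20, "dp": [0.06, 0, 0], "spin": 0}, {"hand": 20, "dp": [0.09, 0, 0], "spin": 0}, {"hand": 20, "dp": [0.12, 0, 0], "spin": 0}, {"hand": 20, "dp": [0.12, 0, 0], "spin": 0}])

```text
time: 15.2
ee_pos: [0.5759, -0.0984, 0.0061]
eef_rot: [0.999, -0.048, 0.0, 0.0]
ft_force: [-1.0, 1.3, -8.1]
width: 0.0251
grip_force: 45.0
```

Home is at about x=0.585, so I'll go slowly from here.

Request:
carry_out(deltas=[{"hand": 20, "dp": [0.008, 0, 0], "spin": 0}, {"hand": 20, "dp": [0.016, 0, 0], "spin": 0}, {"hand": 20, "dp": [0.024, 0, 0], "spin": 0}, {"hand": 20, "dp": [0.03, 0, 0], "spin": 0}, {"hand": 20, "dp": [0.03, 0, 0], "spin": 0}])

```text
time: 15.7
ee_pos: [0.5823, -0.0991, 0.0061]
eef_rot: [0.999, -0.048, 0.0, -0.0]
ft_force: [0.1, 0.2, -8.6]
width: 0.0259
grip_force: 45.0
```

Request:
carry_out(deltas=[{"hand": 20, "dp": [0.006, 0, 0], "spin": 0}, {"hand": 20, "dp": [0.012, 0, 0], "spin": 0}, {"hand": 20, "dp": [0.016, 0, 0], "spin": 0}, {"hand": 20, "dp": [0.016, 0, 0], "spin": 0}])

```text
time: 16.1
ee_pos: [0.5833, -0.0992, 0.0053]
eef_rot: [0.999, -0.049, -0.003, -0.001]
ft_force: [-13.3, 3.2, 0.2]
width: 0.0256
grip_force: 45.0
```

It's against the stop. Lowering, releasing and lifting.

Request:
carry_out(deltas=[{"hand": 20, "dp": [0, 0, 0.006], "spin": 0}, {"hand": 20, "dp": [0, 0, 0.008], "spin": 0}, {"hand": 20, "dp": [-0.006, 0, 0.004], "spin": 0}, {"hand": 50, "dp": [-0.008, 0, 0.004], "spin": 0}, {"hand": 50, "dp": [-0.008, 0, 0.004], "spin": 0}, {"hand": 50, "dp": [-0.008, 0, 0.004], "spin": 0}, {"hand": 50, "dp": [-0.008, 0, 0.004], "spin": 0}, {"hand": 50, "dp": [-0.008, 0, -0.1], "spin": 0}, {"hand": 50, "dp": [-0.008, 0, -0.3], "spin": 0}, {"hand": 50, "dp": [-0.1, 0, -0.5], "spin": 0}, {"hand": 50, "dp": [-0.3, 0.1, -0.5], "spin": 0}, {"hand": 50, "dp": [-0.4, 0.1, -0.5], "spin": 0}, {"hand": 50, "dp": [-0.4, 0.1, -0.5], "spin": 0}, {"hand": 50, "dp": [-0.4, 0.1, -0.5], "spin": 0}])

```text
time: 17.5
ee_pos: [0.4845, -0.1142, 0.1316]
eef_rot: [0.999, -0.048, 0.001, -0.001]
ft_force: [0.9, 1.0, 1.3]
width: 0.0498
grip_force: 0.0
```

Run:
```python
from h import *
im,c=cam('wrist'); cv2.imwrite('pics/w8.png',cv2.resize(im[:,:,::-1],(800,600),interpolation=2)); s=read_state(); print(s['time'],s['ee_pos'],s['ft_force'])
```

```text
17.55 [ 0.48501349 -0.11419515  0.1315052 ] [ 0.03227472  0.33588014 -0.60894549]
```

View pics/w8.png

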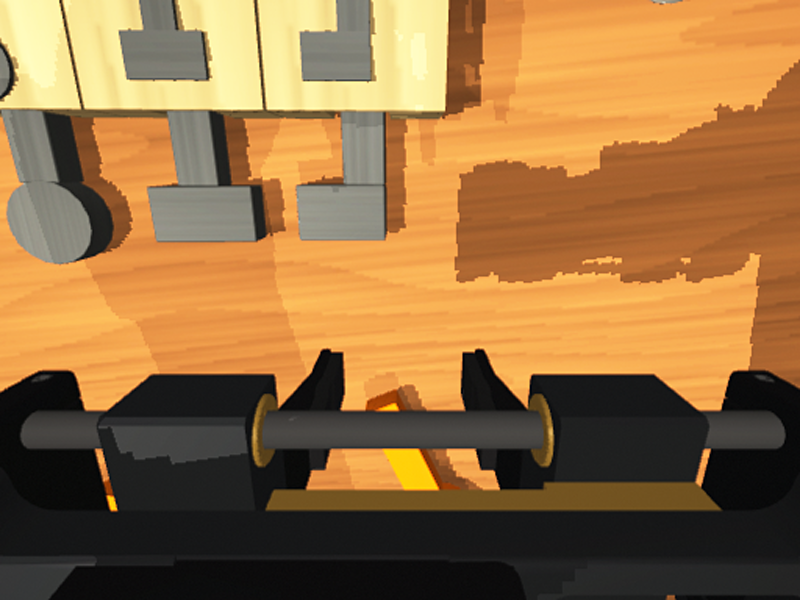

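All three heads line up (head and shank join at rows 183–185), both shanks are straight, and both are within about 3 mm of their bay centres. The gripper is clear, so I'll hand in.

```bash
python3 -c "
from bench import *
print(close_job())"
```

```text
the job is handed in; nothing more can be done
None
```

Job handed in at about 17.6 s: the round-headed and L-shaped bars are both in their labelled bays, pushed against the back stop and about 2–3 mm off centre by the last picture; no verdict came back.

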